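# Swap laundry supplies between stacking trays

### The arm

A 6-joint arm with a two-finger parallel gripper is mounted at the origin on the work surface. World frame = base frame: x ahead of the robot, y to its left, z up, the work surface at z = 0. Lengths are in m, angles in rad, forces in N, time in s.
With the tool pointing down it reaches from about 0.35 to 0.85 m from the base axis. Payload 8.1 kg.
Tool frame: the origin (TCP) lies on the centre line of the jaws, within the pads' length; the fingertips stand 17 mm ahead of it and the grasp point (between the pads) lies 2 mm behind it; z points along the fingers, y is the line along which they close (so a half turn about z gives the same grasp; the last joint's range is limited). The gripper opens to 93 mm and grips with 3 to 60 N. Pads are 15 mm wide; open, the fingers measure 128 mm over their backs; the gripper's body (75 mm by 188 mm) begins 65 mm behind the grasp point.
Start: joints at [1.262, 0.13, 1.488, -0, 1.523, -0.085], TCP at [0.133, 0.585, 0.236] pointing down, gripper open.
Joint ranges: [-2.96, 2.96], [-0.89, 2.26], [0.02, 2.5], [-1.34, 4.48], [0, 2.73], [-2.66, 2.66]. Speed limits (rad/s): [2.39, 2.39, 2.79, 3.14, 3.14, 3.14].

### API

Orientations are given as a rotation vector (axis times angle).
In Python, from plant import robot, optics, close_job, models gives the robot as it stands.
- The arm moves only by the shell command python3 -m inch 'ROWS' [OPENING] [FORCE]. ROWS is a JSON object of lists of equal length, an entry for each row: "travel": the shift along the tool's x, y, z in m, a list of three; "spin": the turn about the tool's z in rad. In form: {"travel": [[x, y, z], ...], "spin": [spin, ...]}. A call has 1 to 10 rows; each row is the pose to reach, as a shift and turn from the pose commanded when the call began, along the tool's axes at that moment; what a row does not reach only later rows make up. A row lasts 1/12 s, in which the tool goes at most 41.7 mm and 7.16 degrees, less where a joint would pass 70% of its speed; a pose out of reach is approached as far as the arm can. A call with a gripper value outside its range is refused whole. OPENING is the closure, from 0 (fully open) to 1 (shut), set as the call begins (- or left out, the last holds). The fingers move at their own pace and stop on an object; FORCE is the grip in N (left out, the last holds). Time passes only in rows, so rows that repeat a pose let the fingers close. It gives the time, the measured TCP pose, the force, the opening and the grip force at its end, in the units of the state.
- robot.read_state(): the state, without advancing time (a new reading comes with each control period).
- optics.read_camera(name): name is "scene" or "top" or "wrist"; returns (picture, depth): 420x560x3 uint8, red, green, blue; 420x560 float32, m along the optical axis (not along the pixel's ray), 0 where there is no reading.
- optics.camera_info(name): a dict with "camera_matrix" (3x3 intrinsics, pixels), "view" (4x4, takes a point from world to camera coordinates). Camera axes: x right, y down, z forward; pixel columns grow to the right and rows downward; lengths in m; the calibration is good to about 2 mm. The wrist camera is an equidistant fisheye: a pixel r from the principal point sees the ray r / f radians off the axis. A picture is of the moment at which its call begins: read the wrist's pose just before it. camera_info takes no time and is no camera call; for the wrist camera it gives the pose at the moment of the call.
- close_job(): hands the job in; it is judged then, once.
Trained networks look in the newest picture that a camera, given by its name, has taken for a name from the list of things; names that differ only in an ending like _2 or _b are one class to them, and where a whole thing is asked for, a point or a joint stands for the part that bears it (a point fixed in the world has none). Each returns a list of dicts, best first, with "p" (0 to 1); they miss things now and then, are a little off and sometimes report something else, mostly with a low value. They report only what shows in the picture. A call takes as long as a camera call. They do not tell look-alikes from the thing itself.
- models.look_for(camera, name): "centre" ([x, y, z] in m, in world coordinates, good to about 4 mm: the middle of the surface that is visible of it).
- models.masks_of(camera, name): "region" (420x560 bool, what is visible of it).
The state is a dict: "t": time; "q": joint angles; "dq": joint speeds; "joint_torque": joint torques, N m; "tool_pos": TCP position; "orientation": TCP orientation; "force": force on the tool from outside, world axes, zero at the start; "wrist_torque": the same for the moment, N m; "opening": finger opening in m; "gripper_force": force on a finger pad.
Only numpy, scipy, OpenCV 4.12 (cv2) and the standard library are available. Lean on these libraries where they do the work, as an engineer would, in place of code of your own. Each camera call takes 0.05 s, during which the arm holds its last target. There are 200 camera calls.

### The job

On the laundry's folding table four supplies stand in the wrong stacking trays. Rearrange them, parking one on the empty rubber mat on the way to make room, until every tray holds one supply standing upright in the middle of its floor and nothing sticks up above the end walls of its tray, so that the trays can be stacked. Tip nothing over and leave the glass jar of coins where it is.

Things in the scene. Friction and masses are not known exactly. Their poses are not given: they have to be found in the camera images.
- tin: loose low round metal tin, 48 high; lid (top 14) 56 diameter, body 52 diameter; about 0.2 kg. Origin: centre of its underside, z axis up.
- carton: loose upright cardboard carton with a paper band, 46 along its x, 60 along its y, 68 high; about 0.2 kg. Origin: centre of its underside, z axis up.
- pot: loose round white plastic pot with a black screw lid, 88 high; lid (top 26) 55 diameter, body 52 diameter; about 0.25 kg. Origin: centre of its underside, z axis up.
- bottle: loose round white plastic bottle, 108 high; body 54 diameter up to 66, shoulder to 80, then a grey cap 30 diameter up to the top (the cap is the place to grip); about 0.3 kg. Origin: centre of its underside, z axis up.
- tray1: fixed grey stacking tray, the lowest of four that differ only in wall height: floor 100 along x by 142 along y, 6 thick, with two upright end walls 6 thick at its +y and -y ends (130 clear between them), open at its +x and -x sides. The walls rise 54 above the tray's floor (60 above the table). Origin: centre of its underside, on the table; z up.
- tray2: fixed grey stacking tray, the second lowest of four that differ only in wall height: floor 100 along x by 142 along y, 6 thick, with two upright end walls 6 thick at its +y and -y ends (130 clear between them), open at its +x and -x sides. The walls rise 74 above the tray's floor (80 above the table). Origin: centre of its underside, on the table; z up.
- tray3: fixed grey stacking tray, the second highest of four that differ only in wall height: floor 100 along x by 142 along y, 6 thick, with two upright end walls 6 thick at its +y and -y ends (130 clear between them), open at its +x and -x sides. The walls rise 94 above the tray's floor (100 above the table). Origin: centre of its underside, on the table; z up.
- tray4: fixed grey stacking tray, the highest of four that differ only in wall height: floor 100 along x by 142 along y, 6 thick, with two upright end walls 6 thick at its +y and -y ends (130 clear between them), open at its +x and -x sides. The walls rise 114 above the tray's floor (120 above the table). Origin: centre of its underside, on the table; z up.
- mat: fixed black rubber mat lying flat on the table, free at the start, 110 along x by 130 along y, 4 thick. Origin: centre of its underside.
- jar: loose open glass jar of coins, 70 diameter, 70 high, a bystander to be left alone. Origin: centre of its underside, z axis up.
Mind the look-alikes: they are no part of the job. Leave any blue or purple look-alike of the pot alone.

How it is judged:
By the outcome, as a careful person would: the job done as asked, in the order asked, and still so for the second after the job is handed in, with the robot touching nothing.
It also fails if it takes over 128 s, if anything falls off the work surface, if the arm or the gripper's body presses on something with over 40 N, if the wrist force passes 120 N, or if a joint passes its speed limit or range.

## Working session

There is one attempt and no reset: what is moved stays moved. The work goes in short steps, Python scripts to look and compute and a shell command to move; the robot and the scene stay as the last step left them, time stands still between calls to the robot, and variables do not carry over. Pictures are saved under pics/ and viewed, at most 14 in all, crops included, and the job is handed in when it is done.

```bash
ls; mkdir -p pics
python3 - <<'E'
from plant import robot, optics, models
import cv2, numpy as np
s=robot.read_state(); print(s['t'],s['tool_pos'],s['orientation'],s['opening'])
for c in ['top','scene']:
    p,d=optics.read_camera(c); cv2.imwrite(f'pics/{c}0.png',p[:,:,::-1])
    np.savez(f'{c}0.npz',p=p,d=d)
    for n in ['tin','carton','pot','bottle','jar','tray1','mat']:
        print(c,n,[(np.round(r['centre'],3).tolist(),round(r['p'],2)) for r in models.look_for(c,n)][:6])
    print(optics.camera_info(c))
E
```

```text
pics
0.0 [0.13298175 0.58452542 0.23459106] [-3.50778251e-01 -3.12160939e+00  2.82772181e-03] 0.09291828612587627
top tin [([0.427, -0.194, 0.053], 0.68)]
top carton [([0.618, -0.278, 0.074], 0.91)]
top pot [([0.611, -0.01, 0.092], 0.97), ([0.742, -0.059, 0.088], 0.97), ([0.64, 0.13, 0.09], 0.74)]
top bottle [([0.4, 0.193, 0.08], 0.85)]
top jar [([0.406, 0.006, 0.028], 0.7)]
top tray1 [([0.628, -0.291, 0.007], 0.96), ([0.427, -0.224, 0.004], 0.92), ([0.419, 0.232, 0.01], 0.8), ([0.618, 0.012, 0.004], 0.76)]
top mat [([0.63, 0.293, 0.002], 0.6), ([0.62, -0.279, 0.074], 0.48)]
{'camera_matrix': array([[493.08357767,   0.        , 276.68758082],
       [  0.        , 493.08357767, 211.90048839],
       [  0.        ,   0.        ,   1.        ]]), 'view': array([[ 0.10755789, -0.99418962,  0.00427848, -0.05004616],
       [-0.97341662, -0.10618389, -0.20294104,  0.57952231],
       [ 0.20221618,  0.01766317, -0.97918161,  0.97459083],
       [ 0.        ,  0.        ,  0.        ,  1.        ]])}
scene tin [([0.436, -0.198, 0.05], 0.95)]
scene carton [([0.646, -0.285, 0.067], 0.75)]
scene pot [([0.768, -0.069, 0.091], 0.74), ([0.633, -0.015, 0.084], 0.68), ([0.658, 0.119, 0.073], 0.57)]
scene bottle [([0.417, 0.197, 0.071], 0.77)]
scene jar [([0.427, 0.014, 0.047], 0.98)]
scene tray1 [([0.446, -0.225, 0.003], 0.96), ([0.422, 0.236, 0.027], 0.87), ([0.643, 0.023, 0.009], 0.85)]
scene mat [([0.636, 0.287, 0.006], 0.58)]
{'camera_matrix': array([[385.24550568,   0.        , 277.63845829],
       [  0.        , 385.24550568, 206.9032191 ],
       [  0.        ,   0.        ,   1.        ]]), 'view': array([[ 0.41206101,  0.91113608,  0.00606326, -0.25101039],
       [ 0.67086506, -0.29888215, -0.6786822 , -0.3313485 ],
       [-0.61655965,  0.2837261 , -0.73440704,  1.09043646],
       [ 0.        ,  0.        ,  0.        ,  1.        ]])}
```

View pics/top0.png

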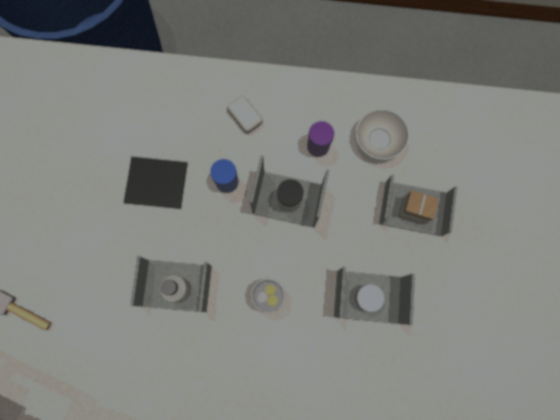

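View pics/scene0.png

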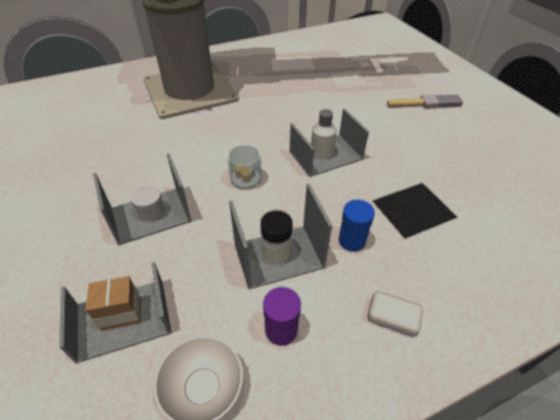

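The top view shows the bottle tray at px (173,285), the pot tray at (290,193), the tin tray at (373,297), the carton tray at (420,207), the free mat at (155,183), and the blue and purple look-alikes at (225,175) and (320,138). Next I'll measure wall heights and exact poses from the depth.

```bash
cat > h.py <<'E'
import numpy as np, cv2
from plant import robot, optics, models
def cloud(d,info):
    K=info['camera_matrix'];V=info['view']
    v,u=np.indices(d.shape)
    c=np.stack([(u-K[0,2])/K[0,0]*d,(v-K[1,2])/K[1,1]*d,d],-1)
    w=(c-V[:3,3])@V[:3,:3]
    w[d<=0]=np.nan
    return w
E
python3 - <<'E'
from h import *
W={c:cloud(np.load(f'{c}0.npz')['d'],optics.camera_info(c)) for c in ['top','scene']}
ims={c:np.load(f'{c}0.npz')['p'] for c in W}
for c in W:
    w=W[c]; m=(abs(w[...,2])<.004)&(w[...,0]>.3)&(w[...,0]<.8)&(abs(w[...,1])<.4)
    print(c,'table z',np.nanmedian(w[m][:,2]))
cs={'bottleT':(.42,.235),'potT':(.625,.012),'tinT':(.432,-.222),'cartonT':(.635,-.29)}
P=np.concatenate([w.reshape(-1,3) for w in W.values()]);P=P[~np.isnan(P[:,0])]
src=np.concatenate([np.full((~np.isnan(w[...,0])).sum(),i) for i,w in enumerate(W.values())])
from scipy.optimize import minimize
for n,(x,y) in cs.items():
    r=np.hypot(P[:,0]-x,P[:,1]-y)
    for i,cam in enumerate(W):
        q=P[(r<.11)&(src==i)]; f=q[(q[:,2]>.018)]
        # wall candidates: far from centre in y
        best=None
        for yaw in np.radians(np.arange(-25,25,.5)):
            R=np.array([[np.cos(yaw),np.sin(yaw)],[-np.sin(yaw),np.cos(yaw)]])
            l=(f[:,:2]-[x,y])@R.T
            h,e=np.histogram(l[:,1],np.arange(-.09,.09,.002)); h=h[(abs(e[:-1])>.045)]
            sc=np.sort(h)[-6:].sum()+0*yaw
            if best is None or sc>best[0]: best=(sc,yaw,l)
        _,yaw,l=best
        out=[]
        for s in (1,-1):
            k=(s*l[:,1]>.05)&(s*l[:,1]<.085)&(abs(l[:,0])<.06)
            if k.sum()>5: out.append((int(k.sum()),np.round([np.percentile(f[k,2],98),np.median(l[k,1]),*np.percentile(l[k,0],[2,98])],4).tolist()))
        print(n,cam,'yaw',round(np.degrees(yaw),1),out)
# mat + objects
for c in W:
    w=W[c]
    for n in ['mat','tin','carton','pot','bottle','jar']:
        models_=None
E
python3 - <<'E'
from h import *
top,d=optics.read_camera('top');w=cloud(d,optics.camera_info('top'))
for n in ['mat','tin','carton','pot','bottle','jar','tray1']:
    for r in models.masks_of('top',n)[:5]:
        m=r['region']; q=w[m];q=q[~np.isnan(q[:,0])]
        zt=np.percentile(q[:,2],97); t=q[q[:,2]>zt-.006]
        rc=cv2.minAreaRect((q if n in('mat',) else t)[:,:2].astype(np.float32)*1000)
        print(n,round(r['p'],2),m.sum(),top[m].mean(0).astype(int),'ztop',round(zt,3),'rect',np.round(rc[0],0),np.round(rc[1],0),round(rc[2],1),'mean',np.round(t.mean(0),3))
E
```

```text
top table z -0.0005509357192853361
scene table z -0.00020576582434061265
bottleT top yaw 8.0 [(28, [0.082, 0.0512, -0.054, -0.0198]), (107, [0.081, -0.0532, -0.0564, -0.0085])]
bottleT scene yaw 6.5 [(14, [0.0808, 0.0517, -0.0573, -0.0206]), (139, [0.0798, -0.0521, -0.0488, -0.0087])]
potT top yaw -6.5 [(59, [0.1217, 0.0511, -0.0466, 0.0518]), (125, [0.1215, -0.0837, -0.0459, 0.0506])]
potT scene yaw -5.5 [(115, [0.1209, 0.0513, -0.0443, 0.0527]), (92, [0.1213, -0.0841, -0.0457, 0.0515])]
tinT top yaw -8.5 [(64, [0.1008, 0.0814, -0.0592, -0.0004]), (53, [0.1005, -0.051, -0.0433, -0.0062])]
tinT scene yaw 5.0 [(74, [0.0995, 0.0841, -0.014, 0.0555]), (35, [0.0994, -0.0508, 0.0352, 0.0444])]
cartonT top yaw -3.5 [(291, [0.0617, 0.0734, -0.0477, 0.0498]), (406, [0.0622, -0.0623, -0.0508, 0.0459])]
cartonT scene yaw -5.0 [(457, [0.0609, 0.0742, -0.0483, 0.0492]), (952, [0.0603, -0.061, -0.0479, 0.0491])]
mat 0.58 2892 [54 55 53] ztop 0.007 rect [634. 294.] [137. 115.] 89.9 mean [0.632 0.292 0.003]
tin 0.64 657 [133 135 138] ztop 0.056 rect [ 427. -196.] [54. 54.] 6.4 mean [ 0.427 -0.196  
[... 275 characters left out ...]
 [0.65  0.133 0.087]
pot 0.55 756 [83 60 95] ztop 0.09 rect [756. -62.] [53. 51.] 5.1 mean [ 0.755 -0.062  0.087]
bottle 0.57 654 [109 108 103] ztop 0.115 rect [403. 205.] [28. 28.] 51.3 mean [0.402 0.205 0.113]
jar 0.63 946 [126 125 114] ztop 0.071 rect [409.  13.] [68. 66.] 6.4 mean [0.409 0.014 0.069]
tray1 0.93 3184 [91 92 89] ztop 0.1 rect [ 431. -200.] [ 99. 142.] 0.5 mean [ 0.43  -0.203  0.099]
tray1 0.85 2559 [91 92 89] ztop 0.12 rect [624.  -7.] [142.  96.] 83.4 mean [ 0.62  -0.008  0.119]
tray1 0.78 2918 [94 96 92] ztop 0.08 rect [410. 212.] [ 97. 144.] 0.9 mean [0.409 0.213 0.079]
tray1 0.77 2352 [90 91 87] ztop 0.061 rect [ 635. -287.] [143. 100.] 85.4 mean [ 0.635 -0.289  0.059]
```

Walls identify the trays: the bottle is in tray2 (80 mm), pot in tray4 (120), tin in tray3 (100) and carton in tray1 (60). Plan: bottle to mat, carton to tray2, tin to tray1, pot to tray3, bottle to tray4. I'll turn the tool so the jaws close along world x, through the open tray sides. First move: above the bottle.

```bash
python3 -m inch '{"travel": [[-0.01,-0.01,0],[-0.04,-0.035,0],[-0.07,-0.06,0],[-0.1,-0.09,0],[-0.13,-0.115,0],[-0.16,-0.14,0],[-0.19,-0.17,0],[-0.22,-0.195,0],[-0.25,-0.22,0],[-0.27,-0.24,0]], "spin": [0.12,0.24,0.36,0.48,0.6,0.72,0.84,0.96,1.08,1.2]}' 0 30
python3 - <<'E'
from h import *
from scipy.spatial.transform import Rotation as R
s=robot.read_state();print(s['tool_pos'],R.from_rotvec(s['orientation']).as_matrix().round(3).tolist(),s['opening'])
p,d=optics.read_camera('scene');w=cloud(d,optics.camera_info('scene'))
for n in ['tin','carton','pot','bottle','tray1']:
    for r in models.masks_of('scene',n)[:5]:
        m=r['region']; q=w[m];q=q[~np.isnan(q[:,0])]
        zt=np.percentile(q[:,2],97); t=q[q[:,2]>zt-.005]
        rc=cv2.minAreaRect(t[:,:2].astype(np.float32)*1000)
        print(n,round(r['p'],2),'ztop',round(zt,3),'rect',np.round(rc[0],0),np.round(rc[1],0),round(rc[2],1))
E
```

```text
t: 2.03
tool_pos: [0.3447, 0.2888, 0.2359]
orientation: [2.06, 2.371, 0.001]
force: [0.2, 0.9, -0.1]
opening: 0.093
gripper_force: 0.0
[0.34466695 0.28877298 0.23593509] [[-0.14, 0.99, 0.001], [0.99, 0.14, -0.0], [-0.0, 0.001, -1.0]] 0.09300227932497628
tin 0.88 ztop 0.055 rect [ 427. -195.] [54. 54.] 20.2
carton 0.74 ztop 0.075 rect [ 628. -284.] [61. 47.] 78.4
pot 0.63 ztop 0.089 rect [650. 134.] [53. 54.] 40.3
pot 0.57 ztop 0.089 rect [757. -62.] [52. 53.] 64.5
bottle 0.69 ztop 0.114 rect [402. 204.] [28. 28.] 61.3
bottle 0.58 ztop 0.08 rect [410. 212.] [101. 143.] 1.0
tray1 0.88 ztop 0.1 rect [ 429. -199.] [101. 142.] 0.7
tray1 0.77 ztop 0.12 rect [626.  -6.] [142.  98.] 83.7
tray1 0.73 ztop 0.08 rect [410. 213.] [101. 144.] 1.0
tray1 0.67 ztop 0.06 rect [ 635. -286.] [142. 100.] 85.2
```

Both cameras agree within about 2 mm. Next I centre over the bottle, descend to the cap and grip.

```bash
python3 -m inch '{"travel": [[-0.03,0.015,0],[-0.06,0.03,0],[-0.091,0.0457,0],[-0.0913,0.0457,0],[-0.0913,0.0457,0],[-0.0913,0.0457,0]], "spin": [0.07,0.14,0.14,0.14,0.14,0.14]}' | grep -E 'pos|orie'
python3 -m inch '{"travel": [[0,0,0.03],[0,0,0.06],[0,0,0.09],[0,0,0.115],[0,0,0.131],[0,0,0.131],[0,0,0.131]], "spin": [0,0,0,0,0,0,0]}'
python3 -m inch '{"travel": [[0,0,0],[0,0,0],[0,0,0],[0,0,0],[0,0,0],[0,0,0],[0,0,0],[0,0,0],[0,0,0],[0,0,0]], "spin": [0,0,0,0,0,0,0,0,0,0]}' 1 25
```

```text
tool_pos: [0.4012, 0.2085, 0.2355]
orientation: [-2.211, -2.23, 0.0]
t: 3.42
tool_pos: [0.4003, 0.2085, 0.1041]
orientation: [-2.21, -2.231, 0.003]
force: [0.4, 0.2, 1.4]
opening: 0.0928
gripper_force: 0.0
t: 4.25
tool_pos: [0.4016, 0.2074, 0.1046]
orientation: [-2.214, -2.229, 0.0]
force: [-1.9, 0.4, 0.9]
opening: 0.0311
gripper_force: 0.7
```

```bash
python3 -m inch '{"travel": [[0,0,0],[0,0,0],[0,0,0],[0,0,-0.01],[0,0,-0.03],[0,0,-0.055],[0,0,-0.08],[0,0,-0.1],[0,0,-0.11],[0,0,-0.11]], "spin": [0,0,0,0,0,0,0,0,0,0]}' | grep -E 'pos|force|open'
python3 -m inch '{"travel": [[0.004,0.01,0],[0.012,0.03,0],[0.022,0.055,0],[0.034,0.085,0],[0.045,0.115,0],[0.056,0.145,0],[0.067,0.175,0],[0.077,0.2,0],[0.085,0.22,0],[0.0885,0.232,0]], "spin": [0,0,0,0,0,0,0,0,0,0]}'|grep -E 'pos|force|open'
python3 -m inch '{"travel": [[0,0,0],[0,0,0],[0,0,0.015],[0,0,0.04],[0,0,0.065],[0,0,0.09],[0,0,0.105],[0,0,0.111],[0,0,0.1115],[0,0,0.1115]], "spin": [0,0,0,0,0,0,0,0,0,0]}'
```

```text
tool_pos: [0.4031, 0.208, 0.2176]
force: [-0.3, -0.1, -3.7]
opening: 0.0295
gripper_force: 24.9
tool_pos: [0.6339, 0.298, 0.2111]
force: [0.8, 0.0, -3.9]
opening: 0.0297
gripper_force: 25.0
t: 6.75
tool_pos: [0.6328, 0.2975, 0.1035]
orientation: [2.214, 2.229, 0.0]
force: [0.5, 0.0, -2.6]
opening: 0.0294
gripper_force: 25.0
```

Run:
```python
from h import *
s=robot.read_state();print(s['tool_pos'],s['force'])
p,d=optics.read_camera('scene');cv2.imwrite('pics/s1.png',p[:,:,::-1])
```

```text
[0.632779   0.29751275 0.10347395] [ 0.53834725  0.00403537 -2.59052699]
```

View pics/s1.png

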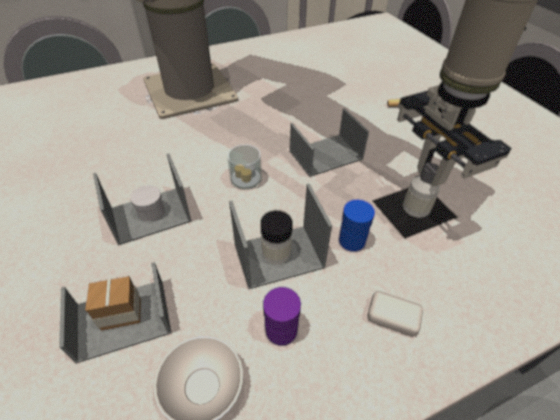

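Bottle stands upright on the mat at px (420,197). Releasing and going for the carton.

```bash
python3 -m inch '{"travel": [[0,0,0.0005],[0,0,0.0005],[0,0,0.0005],[0,0,0.0005],[0,0,0.0005],[0,0,-0.02],[0,0,-0.05],[0,0,-0.08],[0,0,-0.11],[0,0,-0.13]], "spin": [0,0,0,0,0,0,0,0,0,0]}' 0 | grep -E 'pos|force|open'
python3 -m inch '{"travel": [[-0.02,0,0],[-0.05,0,0],[-0.09,0,0],[-0.13,0,0],[-0.17,0,0],[-0.21,0,0],[-0.25,0,0],[-0.29,0,0],[-0.33,0,0],[-0.36,0,0]], "spin": [0,0,0,0,0,0,0,0,0,0]}'|grep -E 'pos|force|open'
python3 -m inch '{"travel": [[-0.04,0,0],[-0.08,0,0],[-0.12,0,0],[-0.16,0,0],[-0.19,0,0],[-0.215,-0.003,0],[-0.2225,-0.005,0],[-0.2225,-0.005,0],[-0.2225,-0.005,0],[-0.2225,-0.005,0]], "spin": [0,0,0.05,0.1,0.15,0.206,0.206,0.206,0.206,0.206]}'
python3 - <<'E'
from h import *
from scipy.spatial.transform import Rotation as R
s=robot.read_state();M=R.from_rotvec(s['orientation']).as_matrix()
print(s['tool_pos'],np.degrees(np.arctan2(M[1,1],M[0,1])), M.T@(np.array([.6285,-.285,.05])-s['tool_pos']))
E
```

```text
tool_pos: [0.634, 0.298, 0.2373]
force: [1.1, 0.5, 0.7]
opening: 0.0903
gripper_force: 0.0
tool_pos: [0.6353, -0.0657, 0.2335]
force: [0.5, 0.5, 0.2]
opening: 0.0926
gripper_force: 0.0
t: 9.3
tool_pos: [0.6325, -0.2833, 0.2332]
orientation: [-2.429, -1.992, -0.001]
force: [0.3, 0.2, 0.7]
opening: 0.0935
gripper_force: 0.0
[ 0.63254043 -0.28334415  0.23323199] -11.278825194778765 [-0.00252537 -0.00364812  0.1832303 ]
```

```bash
python3 -m inch '{"travel": [[-0.0025,-0.0035,0.02],[-0.0025,-0.0035,0.05],[-0.0025,-0.0035,0.08],[-0.0025,-0.0035,0.11],[-0.0025,-0.0035,0.14],[-0.0025,-0.0035,0.165],[-0.0025,-0.0035,0.18],[-0.0025,-0.0035,0.183],[-0.0025,-0.0035,0.183],[-0.0025,-0.0035,0.183]], "spin": [0,0,0,0,0,0,0,0,0,0]}' | grep -E 'pos|force|open'
python3 -m inch '{"travel": [[0,0,0],[0,0,0],[0,0,0],[0,0,0],[0,0,0],[0,0,0],[0,0,0],[0,0,0],[0,0,0],[0,0,0]], "spin": [0,0,0,0,0,0,0,0,0,0]}' 1 25 | grep -E 'pos|force|open'
python3 -m inch '{"travel": [[0,0,0],[0,0,-0.01],[0,0,-0.03],[0,0,-0.055],[0,0,-0.08],[0,0,-0.105],[0,0,-0.125],[0,0,-0.13],[0,0,-0.13],[0,0,-0.13]], "spin": [0,0,0,0,0,0,0,0,0,0]}'
python3 - <<'E'
from h import *
from scipy.spatial.transform import Rotation as R
s=robot.read_state();M=R.from_rotvec(s['orientation']).as_matrix()
# assume carton centre (pre-grasp .6285,-.285) lies on jaw line; offset along tool x only
print(s['tool_pos'],'to tray2', M.T@(np.array([.410,.2125,s['tool_pos'][2]])-s['tool_pos']), 'carton off',M.T@(np.array([.6285,-.285,0])-s['tool_pos']))
E
```

```text
tool_pos: [0.6295, -0.2866, 0.0521]
force: [0.8, -0.9, -0.8]
opening: 0.0929
gripper_force: 0.0
tool_pos: [0.6281, -0.2867, 0.0501]
force: [-0.8, -0.2, 1.0]
opening: 0.046
gripper_force: 25.0
t: 11.8
tool_pos: [0.628, -0.2865, 0.1794]
orientation: [-2.431, -1.989, 0.0]
force: [-0.1, 0.2, -1.4]
opening: 0.0459
gripper_force: 25.0
[ 0.6280122  -0.28649953  0.17938168] to tray2 [ 4.46052466e-01 -3.12357130e-01  2.73357817e-04] carton off [0.00152669 0.00028204 0.17938189]
```

```bash
python3 -m inch '{"travel": [[0.01,-0.007,0],[0.03,-0.021,0],[0.055,-0.0385,0],[0.085,-0.0595,0],[0.115,-0.0805,0],[0.145,-0.1015,0],[0.175,-0.1225,0],[0.205,-0.1435,0],[0.235,-0.1645,0],[0.265,-0.1855,0]], "spin": [0,0,0,0,0,0,0,0,0,0]}' | grep -E 'pos|force|open'
python3 -m inch '{"travel": [[0.03,-0.021,0],[0.06,-0.042,0],[0.09,-0.063,0],[0.12,-0.084,0],[0.15,-0.105,0],[0.17,-0.12,0],[0.1795,-0.127,0],[0.1795,-0.127,0],[0.1795,-0.127,0],[0.1795,-0.127,0]], "spin": [0,-0.04,-0.08,-0.12,-0.16,-0.2,-0.214,-0.214,-0.214,-0.214]}' | grep -E 'pos|force|open'
python3 - <<'E'
from h import *
from scipy.spatial.transform import Rotation as R
s=robot.read_state();M=R.from_rotvec(s['orientation']).as_matrix()
print(s['tool_pos'],np.degrees(np.arctan2(M[1,1],M[0,1])),'to tray2', M.T@(np.array([.410,.2125,0.0505])-s['tool_pos'])-[.0015,0,0])
E
```

```text
tool_pos: [0.4964, 0.0113, 0.1776]
force: [0.3, 0.4, -1.5]
opening: 0.046
gripper_force: 25.0
tool_pos: [0.4094, 0.2101, 0.1788]
force: [-0.3, -1.4, -1.8]
opening: 0.0459
gripper_force: 25.0
[0.40935111 0.21005416 0.17883834] 0.8290225583694207 to tray2 [0.00108349 0.00092971 0.12833392]
```

```bash
python3 -m inch '{"travel": [[0.001,0.001,0.015],[0.001,0.001,0.04],[0.001,0.001,0.07],[0.001,0.001,0.095],[0.001,0.001,0.115],[0.001,0.001,0.125],[0.001,0.001,0.128],[0.001,0.001,0.128],[0.001,0.001,0.128],[0.001,0.001,0.128]], "spin": [0,0,0,0,0,0,0,0,0,0]}' | grep -E 'pos|force|open'
python3 -m inch '{"travel": [[0,0,0.0005],[0,0,0.0005],[0,0,0.0005],[0,0,0.0005],[0,0,0.0005],[0,0,-0.02],[0,0,-0.05],[0,0,-0.08],[0,0,-0.11],[0,0,-0.13]], "spin": [0,0,0,0,0,0,0,0,0,0]}' 0 | grep -E 'pos|force|open'
python3 -m inch '{"travel": [[-0.02,0,0],[-0.05,0,0],[-0.09,0.002,0],[-0.13,0.003,0],[-0.17,0.004,0],[-0.21,0.005,0],[-0.25,0.006,0],[-0.29,0.008,0],[-0.33,0.009,0],[-0.36,0.01,0]], "spin": [0,0,0,0,0,0,0,0,0,0]}'|grep -E 'pos|force|open'
python3 -m inch '{"travel": [[-0.025,0.001,0],[-0.04,0.001,0],[-0.0465,0.001,0],[-0.0465,0.001,0],[-0.0465,0.001,0],[-0.0465,0.001,0]], "spin": [0,0,0,0,0,0]}'|grep -E 'pos|force|open'
python3 - <<'E'
from h import *
from scipy.spatial.transform import Rotation as R
s=robot.read_state();M=R.from_rotvec(s['orientation']).as_matrix()
print(s['t'],s['tool_pos'],np.degrees(np.arctan2(M[1,1],M[0,1])),'to tin', M.T@(np.array([.427,-.1955,0.045])-s['tool_pos']))
p,d=optics.read_camera('top');cv2.imwrite('pics/t2.png',p[:,:,::-1]);w=cloud(d,optics.camera_info('top'))
for n in ['tin','carton','bottle']:
    for r in models.masks_of('top',n)[:3]:
        m=r['region']; q=w[m];q=q[~np.isnan(q[:,0])]
        zt=np.percentile(q[:,2],97); t=q[q[:,2]>zt-.005]
        rc=cv2.minAreaRect(t[:,:2].astype(np.float32)*1000)
        print(n,round(r['p'],2),'ztop',round(zt,3),'rect',np.round(rc[0],0),np.round(rc[1],0),round(rc[2],1))
E
```

```text
tool_pos: [0.412, 0.2121, 0.0535]
force: [0.5, 0.3, -0.9]
opening: 0.0458
gripper_force: 25.0
tool_pos: [0.4116, 0.2122, 0.1854]
force: [0.2, 0.7, -0.3]
opening: 0.0929
gripper_force: 0.0
tool_pos: [0.4259, -0.1509, 0.1824]
force: [0.6, 0.7, 0.0]
opening: 0.0928
gripper_force: 0.0
tool_pos: [0.4279, -0.1934, 0.182]
force: [0.2, -1.7, 0.2]
opening: 0.0931
gripper_force: 0.0
16.4667 [ 0.42789888 -0.19336521  0.1820298 ] 0.9106226158172221 to tin [-0.00218741 -0.00090904  0.1370289 ]
tin 0.63 ztop 0.505 rect [ 405. -104.] [ 0. 21.] 59.3
carton 0.69 ztop 0.076 rect [414. 213.] [46. 60.] 0.8
bottle 0.86 ztop 0.113 rect [635. 295.] [28. 28.] 28.7
```

View pics/t2.png

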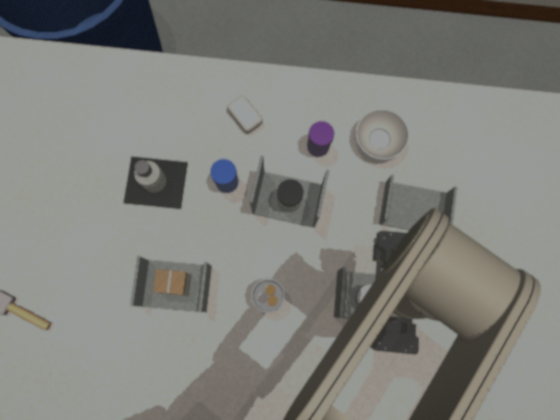

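The carton stands in tray2 (px 171,283) and the bottle on the mat (px 149,175). Now the tin.

```bash
python3 -m inch '{"travel": [[-0.002,-0.001,0.02],[-0.002,-0.001,0.045],[-0.002,-0.001,0.07],[-0.002,-0.001,0.095],[-0.002,-0.001,0.12],[-0.002,-0.001,0.133],[-0.002,-0.001,0.137],[-0.002,-0.001,0.137],[-0.002,-0.001,0.137],[-0.002,-0.001,0.137]], "spin": [0,0,0,0,0,0,0,0,0,0]}' | grep -E 'pos|force|open'
python3 -m inch '{"travel": [[0,0,0],[0,0,0],[0,0,0],[0,0,0],[0,0,0],[0,0,0],[0,0,0],[0,0,0],[0,0,0],[0,0,0]], "spin": [0,0,0,0,0,0,0,0,0,0]}' 1 25 | grep -E 'pos|force|open'
python3 -m inch '{"travel": [[0,0,0],[0,0,-0.01],[0,0,-0.03],[0,0,-0.055],[0,0,-0.08],[0,0,-0.105],[0,0,-0.125],[0,0,-0.13],[0,0,-0.13],[0,0,-0.13]], "spin": [0,0,0,0,0,0,0,0,0,0]}'
python3 - <<'E'
from h import *
from scipy.spatial.transform import Rotation as R
s=robot.read_state();M=R.from_rotvec(s['orientation']).as_matrix()
o=M.T@(np.array([.427,-.1955,0])-s['tool_pos']); print('tin off',o)
print(s['tool_pos'],'to tray1', M.T@(np.array([.635,-.2865,s['tool_pos'][2]])-s['tool_pos'])-[o[0],0,0])
E
```

```text
tool_pos: [0.428, -0.197, 0.0467]
force: [-0.6, -0.1, -0.4]
opening: 0.0929
gripper_force: 0.0
tool_pos: [0.4268, -0.1965, 0.0452]
force: [-1.7, 0.3, 2.5]
opening: 0.0553
gripper_force: 25.0
t: 19.17
tool_pos: [0.4267, -0.1963, 0.1744]
orientation: [-2.204, -2.238, 0.0]
force: [-0.6, -0.3, -2.4]
opening: 0.0551
gripper_force: 25.0
tin off [0.0007217  0.00039889 0.17441823]
[ 0.42666549 -0.19627158  0.17441816] to tray1 [-9.40699215e-02  2.06955396e-01 -8.66417853e-05]
```

```bash
python3 -m inch '{"travel": [[-0.004,0.01,0],[-0.013,0.03,0],[-0.025,0.055,0],[-0.039,0.085,0],[-0.052,0.115,0],[-0.066,0.145,0],[-0.08,0.175,0],[-0.09,0.198,0],[-0.094,0.207,0],[-0.094,0.207,0]], "spin": [0,0,0,0,0,0,0,0,0,0]}' | grep -E 'pos|force|open'
python3 -m inch '{"travel": [[0,0,0],[0,0,0],[0,0,0],[0,0,0]], "spin": [0.08,0.1,0.1,0.1]}' | grep -E 'pos|force|open'
python3 - <<'E'
from h import *
from scipy.spatial.transform import Rotation as R
s=robot.read_state();M=R.from_rotvec(s['orientation']).as_matrix()
print(s['tool_pos'],'to tray1', M.T@(np.array([.635,-.2865,.0455])-s['tool_pos'])-[.0007,0,0])
E
```

```text
tool_pos: [0.6356, -0.2873, 0.1711]
force: [0.5, 0.0, -2.3]
opening: 0.0556
gripper_force: 25.0
tool_pos: [0.6344, -0.2869, 0.1743]
force: [0.7, 1.1, -1.0]
opening: 0.0553
gripper_force: 25.0
[ 0.63442187 -0.28691078  0.17425187] to tray1 [-0.00032388  0.00072424  0.12875124]
```

```bash
python3 -m inch '{"travel": [[0,0.0005,0.015],[0,0.0005,0.04],[0,0.0005,0.07],[0,0.0005,0.095],[0,0.0005,0.115],[0,0.0005,0.125],[0,0.0005,0.129],[0,0.0005,0.129],[0,0.0005,0.129],[0,0.0005,0.129]], "spin": [0,0,0,0,0,0,0,0,0,0]}' | grep -E 'pos|force|open'
python3 -m inch '{"travel": [[0,0,0],[0,0,0],[0,0,0]], "spin": [0,0,0]}' | grep -E 'pos|force|open'
python3 -m inch '{"travel": [[0,0,0],[0,0,0],[0,0,0],[0,0,0],[0,0,0],[0,0,-0.02],[0,0,-0.05],[0,0,-0.08],[0,0,-0.11],[0,0,-0.14]], "spin": [0,0,0,0,0,0,0,0,0,0]}' 0 | grep -E 'pos|force|open'
python3 -m inch '{"travel": [[0.02,-0.003,0],[0.05,-0.007,0],[0.085,-0.012,0],[0.12,-0.017,0],[0.155,-0.022,0],[0.19,-0.027,0],[0.225,-0.031,0],[0.255,-0.035,0],[0.27,-0.038,0],[0.275,-0.038,0]], "spin": [0,0,0,0,0,0,0,0,0,0]}'|grep -E 'pos|force|open'
python3 -m inch '{"travel": [[0,0,0],[0,0,0],[0,0,0]], "spin": [0,0,0]}' | grep -E 'pos|force|open'
python3 - <<'E'
from h import *
from scipy.spatial.transform import Rotation as R
s=robot.read_state();M=R.from_rotvec(s['orientation']).as_matrix()
print(s['t'],s['tool_pos'],'to pot', M.T@(np.array([.620,-.009,.078])-s['tool_pos']))
p,d=optics.read_camera('top');cv2.imwrite('pics/t3.png',p[:,:,::-1]);w=cloud(d,optics.camera_info('top'))
for n in ['tin','pot']:
    for r in models.masks_of('top',n)[:3]:
        m=r['region']; q=w[m];q=q[~np.isnan(q[:,0])]
        zt=np.percentile(q[:,2],97); t=q[q[:,2]>zt-.005]
        rc=cv2.minAreaRect(t[:,:2].astype(np.float32)*1000)
        print(n,round(r['p'],2),'ztop',round(zt,3),'rect',np.round(rc[0],0),np.round(rc[1],0),round(rc[2],1))
E
```

```text
tool_pos: [0.6362, -0.2876, 0.0468]
force: [-0.4, -0.1, -1.8]
opening: 0.0557
gripper_force: 25.0
tool_pos: [0.636, -0.2875, 0.0465]
force: [-0.1, 0.1, -1.7]
opening: 0.0547
gripper_force: 25.0
tool_pos: [0.6356, -0.2873, 0.1876]
force: [0.0, 0.3, 0.7]
opening: 0.0932
gripper_force: 0.0
tool_pos: [0.621, -0.0075, 0.1863]
force: [0.0, 0.3, -0.5]
opening: 0.0929
gripper_force: 0.0
tool_pos: [0.6214, -0.0119, 0.1861]
force: [-1.1, -0.1, -0.0]
opening: 0.093
gripper_force: 0.0
23.3333 [ 0.62144481 -0.01186884  0.18609039] to pot [ 0.00279332 -0.00169326  0.10808876]
tin 0.72 ztop 0.057 rect [ 637. -286.] [53. 54.] 7.9
```

```bash
python3 -m inch '{"travel": [[0.002,-0.0015,0.02],[0.002,-0.0015,0.045],[0.002,-0.0015,0.07],[0.002,-0.0015,0.092],[0.002,-0.0015,0.104],[0.002,-0.0015,0.108],[0.002,-0.0015,0.108],[0.002,-0.0015,0.108]], "spin": [0,0,0,0,0,0,0,0]}' | grep -E 'pos|force|open'
python3 -m inch '{"travel": [[0,0,0],[0,0,0],[0,0,0],[0,0,0],[0,0,0],[0,0,0],[0,0,0],[0,0,0],[0,0,0],[0,0,0]], "spin": [0,0,0,0,0,0,0,0,0,0]}' 1 25 | grep -E 'pos|force|open'
python3 -m inch '{"travel": [[0,0,0],[0,0,-0.01],[0,0,-0.03],[0,0,-0.055],[0,0,-0.08],[0,0,-0.11],[0,0,-0.13],[0,0,-0.14],[0,0,-0.14],[0,0,-0.14]], "spin": [0,0,0,0,0,0,0,0,0,0]}'
python3 - <<'E'
from h import *
from scipy.spatial.transform import Rotation as R
s=robot.read_state();M=R.from_rotvec(s['orientation']).as_matrix()
o=M.T@(np.array([.620,-.009,0])-s['tool_pos']); print('pot off',o)
print(s['tool_pos'],'to tray3', M.T@(np.array([.430,-.1995,s['tool_pos'][2]])-s['tool_pos'])-[o[0],0,0])
E
```

```text
tool_pos: [0.6207, -0.0084, 0.0793]
force: [-0.4, 0.5, -0.2]
opening: 0.0927
gripper_force: 0.0
tool_pos: [0.6199, -0.008, 0.0782]
force: [-1.9, 1.1, 1.9]
opening: 0.0545
gripper_force: 25.0
t: 25.82
tool_pos: [0.6198, -0.008, 0.2177]
orientation: [-2.314, -2.125, 0.0]
force: [0.4, -0.2, -3.5]
opening: 0.0545
gripper_force: 25.0
pot off [-0.00094483  0.00027804  0.21768368]
[ 0.61983095 -0.00803559  0.21768371] to tray3 [-2.05946738e-01 -1.72888077e-01  2.36635430e-05]
```

```bash
python3 -m inch '{"travel": [[-0.01,-0.008,0],[-0.03,-0.025,0],[-0.055,-0.046,0],[-0.08,-0.067,0],[-0.105,-0.088,0],[-0.13,-0.109,0],[-0.155,-0.13,0],[-0.18,-0.151,0],[-0.2,-0.168,0],[-0.206,-0.173,0]], "spin": [0,0,0,0,0,0,0,0,0,0]}' | grep -E 'pos|force|open'
python3 -m inch '{"travel": [[0,0,0],[0,0,0],[0,0,0],[0,0,0],[0,0,0]], "spin": [-0.05,-0.097,-0.097,-0.097,-0.097]}' | grep -E 'pos|force|open'
python3 - <<'E'
from h import *
from scipy.spatial.transform import Rotation as R
s=robot.read_state();M=R.from_rotvec(s['orientation']).as_matrix()
print(s['tool_pos'],'to tray3', M.T@(np.array([.430,-.1995,.0785])-s['tool_pos'])-[-.0009,0,0])
E
```

```text
tool_pos: [0.4266, -0.2001, 0.2155]
force: [-0.1, -0.3, -2.6]
opening: 0.0546
gripper_force: 25.0
tool_pos: [0.4299, -0.198, 0.217]
force: [-0.4, -0.1, -2.2]
opening: 0.0547
gripper_force: 25.0
[ 0.42985973 -0.19803724  0.21703764] to tray3 [-0.00070343  0.00033701  0.13853575]
```

```bash
python3 -m inch '{"travel": [[-0.0005,0,0.02],[-0.0005,0,0.045],[-0.0005,0,0.07],[-0.0005,0,0.095],[-0.0005,0,0.115],[-0.0005,0,0.13],[-0.0005,0,0.137],[-0.0005,0,0.1385],[-0.0005,0,0.1385],[-0.0005,0,0.1385]], "spin": [0,0,0,0,0,0,0,0,0,0]}' | grep -E 'pos|force|open'
python3 -m inch '{"travel": [[0,0,0],[0,0,0],[0,0,0]], "spin": [0,0,0]}' | grep -E 'pos|force|open'
python3 -m inch '{"travel": [[0,0,0],[0,0,0],[0,0,0],[0,0,0],[0,0,0],[0,0,-0.02],[0,0,-0.05],[0,0,-0.08],[0,0,-0.11],[0,0,-0.14]], "spin": [0,0,0,0,0,0,0,0,0,0]}' 0 | grep -E 'pos|force|open'
python3 -m inch '{"travel": [[0.02,0.008,0],[0.05,0.02,0],[0.085,0.034,0],[0.12,0.048,0],[0.155,0.062,0],[0.19,0.076,0],[0.225,0.09,0],[0.26,0.104,0],[0.295,0.118,0],[0.33,0.132,0]], "spin": [0,0,0,0,0,0,0,0,0,0]}'|grep -E 'pos|force|open'
python3 -m inch '{"travel": [[0.035,0.014,0],[0.07,0.028,0],[0.105,0.042,0],[0.14,0.056,0],[0.16,0.065,0],[0.167,0.067,0],[0.167,0.067,0],[0.167,0.067,0],[0.167,0.067,0]], "spin": [0,0,0,0,0,0,0,0,0]}' | grep -E 'pos|force|open'
python3 - <<'E'
from h import *
from scipy.spatial.transform import Rotation as R
s=robot.read_state();M=R.from_rotvec(s['orientation']).as_matrix()
print(s['t'],s['tool_pos'],'to bottle', M.T@(np.array([.635,.295,.104])-s['tool_pos']))
p,d=optics.read_camera('top');cv2.imwrite('pics/t4.png',p[:,:,::-1]);w=cloud(d,optics.camera_info('top'))
for n in ['pot','tin','carton']:
    for r in models.masks_of('top',n)[:3]:
        m=r['region']; q=w[m];q=q[~np.isnan(q[:,0])]
        zt=np.percentile(q[:,2],97); t=q[q[:,2]>zt-.005]
        rc=cv2.minAreaRect(t[:,:2].astype(np.float32)*1000)
        print(n,round(r['p'],2),'ztop',round(zt,3),'rect',np.round(rc[0],0),np.round(rc[1],0),round(rc[2],1))
E
```

```text
tool_pos: [0.4307, -0.1992, 0.0803]
force: [0.8, -0.1, -2.8]
opening: 0.0548
gripper_force: 25.0
tool_pos: [0.4305, -0.1993, 0.0803]
force: [-0.5, 0.4, -3.3]
opening: 0.0546
gripper_force: 25.0
tool_pos: [0.4298, -0.1989, 0.221]
force: [0.5, -0.1, 0.5]
opening: 0.0927
gripper_force: 0.0
tool_pos: [0.5585, 0.1345, 0.2197]
force: [0.6, -0.0, 0.5]
opening: 0.0934
gripper_force: 0.0
tool_pos: [0.623, 0.2988, 0.2196]
force: [0.0, 0.2, 0.5]
opening: 0.0929
gripper_force: 0.0
30.5667 [0.62299007 0.2988222  0.21964537] to bottle [-0.00388684  0.01199697  0.11564456]
pot 0.88 ztop 0.096 rect [ 432. -200.] [53. 53.] 48.7
tin 0.86 ztop 0.057 rect [ 637. -286.] [53. 54.] 5.1
tin 0.42 ztop 0.06 rect [ 632. -287.] [143.  92.] 85.2
carton 0.89 ztop 0.076 rect [414. 213.] [46. 60.] 0.9
```

```bash
python3 -m inch '{"travel": [[-0.004,0.0115,0.01],[-0.004,0.0115,0.03],[-0.004,0.0115,0.055],[-0.004,0.0115,0.08],[-0.004,0.0115,0.1],[-0.004,0.0115,0.112],[-0.004,0.0115,0.116],[-0.004,0.0115,0.116],[-0.004,0.0115,0.116],[-0.004,0.0115,0.116]], "spin": [0,0,0,0,0,0,0,0,0,0]}' | grep -E 'pos|force|open'
python3 -m inch '{"travel": [[0,0,0],[0,0,0],[0,0,0],[0,0,0],[0,0,0],[0,0,0],[0,0,0],[0,0,0],[0,0,0],[0,0,0]], "spin": [0,0,0,0,0,0,0,0,0,0]}' 1 25 | grep -E 'pos|force|open'
python3 -m inch '{"travel": [[0,0,0],[0,0,0],[0,0,0],[0,0,-0.01],[0,0,-0.03],[0,0,-0.055],[0,0,-0.085],[0,0,-0.115],[0,0,-0.14],[0,0,-0.145]], "spin": [0,0,0,0,0,0,0,0,0,0]}'
python3 - <<'E'
from h import *
from scipy.spatial.transform import Rotation as R
s=robot.read_state();M=R.from_rotvec(s['orientation']).as_matrix()
o=M.T@(np.array([.6345,.2945,0])-s['tool_pos']); print('bottle off',o)
print(s['tool_pos'],'to tray4', M.T@(np.array([.625,-.0065,s['tool_pos'][2]])-s['tool_pos'])-[o[0],0,0])
E
```

```text
tool_pos: [0.6359, 0.2968, 0.1059]
force: [-1.0, 0.6, -0.3]
opening: 0.0927
gripper_force: 0.0
tool_pos: [0.6345, 0.2963, 0.1036]
force: [-1.5, 0.4, 2.1]
opening: 0.031
gripper_force: 0.7
t: 33.27
tool_pos: [0.6366, 0.2971, 0.2557]
orientation: [2.206, 2.232, 0.012]
force: [1.0, 0.6, -1.8]
opening: 0.0296
gripper_force: 24.9
bottle off [-0.00336869 -0.00425715  0.25561631]
[0.63664168 0.29713785 0.25565137] to tray4 [-0.30010605 -0.01528089 -0.00102295]
```

```bash
python3 -m inch '{"travel": [[-0.01,0,0],[-0.03,-0.001,0],[-0.06,-0.003,0],[-0.095,-0.005,0],[-0.13,-0.006,0],[-0.165,-0.008,0],[-0.2,-0.01,0],[-0.235,-0.012,0],[-0.265,-0.014,0],[-0.285,-0.015,0]], "spin": [0,0,0,0,0,0,0,0,0,0]}' | grep -E 'pos|force|open'
python3 -m inch '{"travel": [[-0.01,0,0],[-0.015,0,0],[-0.015,0,0],[-0.015,0,0],[-0.015,0,0],[-0.015,0,0],[-0.015,0,0]], "spin": [0.05,0.1,0.11,0.11,0.11,0.11,0.11]}' | grep -E 'pos|force|open'
python3 - <<'E'
from h import *
from scipy.spatial.transform import Rotation as R
s=robot.read_state();M=R.from_rotvec(s['orientation']).as_matrix()
print(s['tool_pos'],'to tray4', M.T@(np.array([.625,-.0065,.106])-s['tool_pos'])-[-.002,0,0])
E
```

```text
tool_pos: [0.6211, 0.0074, 0.2452]
force: [-0.2, -0.4, -4.3]
opening: 0.0296
gripper_force: 24.9
tool_pos: [0.6231, -0.0031, 0.2482]
force: [-0.1, -0.2, -3.2]
opening: 0.0298
gripper_force: 24.9
[ 0.62308812 -0.00312398  0.24820982] to tray4 [-0.00118324  0.0023099   0.14220835]
```

```bash
python3 -m inch '{"travel": [[-0.001,0.002,0.015],[-0.001,0.002,0.04],[-0.001,0.002,0.065],[-0.001,0.002,0.09],[-0.001,0.002,0.11],[-0.001,0.002,0.125],[-0.001,0.002,0.135],[-0.001,0.002,0.139],[-0.001,0.002,0.14],[-0.001,0.002,0.14]], "spin": [0,0,0,0,0,0,0,0,0,0]}' | grep -E 'pos|force|open'
python3 -m inch '{"travel": [[0,0,0.001],[0,0,0.001],[0,0,0.001],[0,0,0.001]], "spin": [0,0,0,0]}'
```

```text
tool_pos: [0.6257, -0.0048, 0.1094]
force: [-1.1, 0.4, -3.3]
opening: 0.0298
gripper_force: 24.9
t: 35.85
tool_pos: [0.6256, -0.005, 0.1084]
orientation: [2.327, 2.109, 0.001]
force: [-0.9, 0.2, -4.0]
opening: 0.0294
gripper_force: 24.9
```

Still about 2.5 mm high, so I lower a bit more, release and back off.

```bash
python3 -m inch '{"travel": [[0,0,0.001],[0,0,0.002],[0,0,0.002],[0,0,0.002],[0,0,0.002]], "spin": [0,0,0,0,0]}' | grep -E 'pos|force|open'
python3 -m inch '{"travel": [[0,0,0],[0,0,0],[0,0,0],[0,0,0],[0,0,0],[0,0,-0.02],[0,0,-0.05],[0,0,-0.08],[0,0,-0.11],[0,0,-0.14]], "spin": [0,0,0,0,0,0,0,0,0,0]}' 0 | grep -E 'pos|force|open'
python3 -m inch '{"travel": [[0.02,0,0],[0.05,-0.01,0],[0.085,-0.02,0],[0.12,-0.03,0],[0.155,-0.04,0],[0.19,-0.05,0],[0.225,-0.06,0],[0.255,-0.07,0],[0.27,-0.07,0],[0.27,-0.07,0]], "spin": [0,0,0,0,0,0,0,0,0,0]}'|grep -E 'pos|force|open'
python3 - <<'E'
from h import *
print(robot.read_state()['t'])
for c in ['top','scene']:
  p,d=optics.read_camera(c);cv2.imwrite(f'pics/{c}5.png',p[:,:,::-1]);w=cloud(d,optics.camera_info(c))
  for n in ['pot','tin','carton','bottle','jar','tray1']:
    for r in models.masks_of(c,n)[:4]:
        m=r['region']; q=w[m];q=q[~np.isnan(q[:,0])]
        zt=np.percentile(q[:,2],97); t=q[q[:,2]>zt-.005]
        rc=cv2.minAreaRect(t[:,:2].astype(np.float32)*1000)
        print(c,n,round(r['p'],2),'ztop',round(zt,3),'rect',np.round(rc[0],0),np.round(rc[1],0),round(rc[2],1))
E
```

```text
tool_pos: [0.6251, -0.005, 0.1056]
force: [-0.2, 0.1, -4.0]
opening: 0.0296
gripper_force: 24.9
tool_pos: [0.625, -0.005, 0.2472]
force: [1.0, 0.1, 0.5]
opening: 0.0905
gripper_force: 0.0
tool_pos: [0.5813, 0.2739, 0.2457]
force: [0.5, -0.1, 0.3]
opening: 0.0931
gripper_force: 0.0
37.9333
top pot 0.82 ztop 0.096 rect [ 432. -200.] [53. 52.] 31.9
top pot 0.58 ztop 0.091 rect [650. 134.] [52. 52.] 7.7
top pot 0.55 ztop 0.09 rect [755. -61.] [53. 51.] 42.9
top tin 0.72 ztop 0.057 rect [ 638. -286.] [53. 54.] 1.2
top carton 0.72 ztop 0.076 rect [414. 213.] [46. 60.] 1.1
top bottle 0.66 ztop 0.115 rect [625.  -6.] [27. 26.] 5.9
top jar 0.78 ztop 0.071 rect [409.  13.] [68. 66.] 5.9
top jar 0.66 ztop 0.08 rect [410. 208.] [100. 151.] 1.7
top tray1 0.88 ztop 0.06 rect [ 635. -287.] [143.  99.] 84.8
top tray1 0.78 ztop 0.1 rect [ 429. -200.] [ 97. 143.] 0.2
top tray1 0.61 ztop 0.12 rect [626.  -7.] [142. 100.] 83.7
top tray1 0.57 ztop 0.08 rect [409. 212.] [ 98. 142.] 0.3
scene pot 0.88 ztop 0.089 rect [650. 134.] [53. 53.] 73.5
scene pot 0.79 ztop 0.095 rect [ 432. -200.] [54. 53.] 34.6
scene pot 0.77 ztop 0.089 rect [757. -62.] [52. 52.] 64.6
scene tin 0.68 ztop 0.055 rect [ 637. -285.] [55. 55.] 10.8
scene carton 0.55 ztop 0.075 rect [417. 193.] [ 55. 105.] 13.3
scene bottle 0.9 ztop 0.114 rect [625.  -5.] [28. 30.] 66.2
scene jar 0.71 ztop 0.07 rect [410.  12.] [67. 65.] 5.0
scene tray1 0.68 ztop 0.08 rect [409. 213.] [ 99. 143.] 1.5
scene tray1 0.59 ztop 0.06 rect [ 636. -286.] [143.  99.] 84.8
scene tray1 0.58 ztop 0.12 rect [626.  -6.] [143.  99.] 83.6
scene tray1 0.55 ztop 0.1 rect [ 430. -199.] [100. 142.] 0.1
```

View pics/scene5.png

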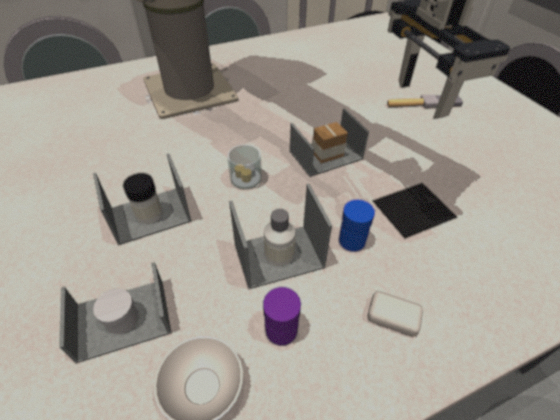

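All four are upright and within about 4 mm of their tray centres: tin at px (113,312), carton (330,145), pot (142,200), bottle (280,240). The jar and the look-alikes haven't moved. I'm handing in the job.

```bash
python3 -c "
from plant import close_job
print(close_job())"
```

```text
the job is handed in; nothing more can be done
None
```

I rearranged the supplies and handed in the job: tin in tray1, carton in tray2, pot in tray3 and bottle in tray4 (parked on the mat on the way), all upright, below their end walls and within about 4 mm of centre, with the jar left in place.

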